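# Set the roller gap of a webbing guide with a feel gauge

### The job

Take the steel gauge from the cork mat and stand it on the bed of the webbing guide with its blade lying between the roller and the fence and its foot close up to the end of the fence. Let go of it and turn the eccentric bolt clockwise until the roller lightly grips the blade against the fence without jamming it, and let go of the bolt. Then draw the gauge out straight along the fence, feeling a light drag, and stand it back on the mat, leaving the gap as set and the other things on the table where they are.

Things in the scene. Friction and masses are not known exactly. Their poses are not given: they have to be found in the camera images.
- guide: Webbing guide screwed to the table: aluminium bed plate 150 (x) by 170 (y) by 12 mm thick. Origin: centre of its underside, on the table; z up. It carries the fence and the eccentric bolt with its roller.
- fence: Steel bar 18 (x) by 110 (y) by 20 mm tall, clamped on the bed parallel to the guide's axes; its place along the guide's x differs by some mm each time. Origin: middle of the lower edge of its working face, on the bed (12 mm above the table). The face is the plane x = 0 and looks to -x, to the roller; the steel lies at x 0 to 18 mm.
- fence_end (a point): The fence's +y end: y +55 mm in the fence's frame, lower edge of the face, on the bed. The gauge's foot comes up to this end.
- cam: Eccentric bolt, axis vertical at x -20, y -30 mm of the guide (10 mm to -y of the fence's middle). Origin on the axis, on the bed. Turns clockwise from above, from cam yaw = guide yaw (gap widest) to 3.0 rad; starts 0 to 0.4 rad clockwise. Turned by t, the gap is axis-to-fence distance - 22 + 9 cos t mm: 12 mm at t = 1.6 to 2.1, so a second grasp is likely.
- roller (a point): Top centre of the black roller disc fixed to the bolt: radius 22 mm, 1 to 21 mm above the bed, its centre 9 mm off the bolt's axis along cam -x. The gap is this point's distance from the plane of the fence's face, less 22 mm.
- head (a point): Top centre of the bolt's steel bar head, on the axis, 60 mm above the bed: 14 mm wide (cam x), 44 mm long (cam y), 36 mm tall, over a flange of radius 14 mm. Turning takes a steady 0.35 N m and it stays where left; once the roller nips the gauge the torque rises steeply, by some 0.1 to 0.5 N m within 0.1 rad. After a heavy nip it gives a little as the gauge is drawn.
- gauge: Loose gauge, 0.20 to 0.30 kg. Foot 40 (x) by 26 (y) by 12 mm tall; a blade 12 mm thick (x) and 18 mm tall runs from it to -y. Origin: centre of the foot's underside, in line with the blade; both stand flat on one plane. In the guide its y is parallel to the fence's y, the blade's +x side along the face, and its origin 68 mm or a little more in the fence's y.
- blade_tip (a point): Underside of the blade's far end, 121 mm from the gauge's origin along its -y. Drawn out along the fence's +y, the blade leaves the roller after some 60 mm.
- tab (a point): Top centre of the gauge's grey upright grip tab: 14 (x) by 24 mm (y), 12 to 74 mm above the foot's underside, over the foot. While the blade is nipped, a grip that closes along y, on the tab's two 14 mm wide faces, does not push the blade against roller or fence; one that closes along x may.
- mat: Cork mat fixed on the table, 150 (x) by 190 (y) by 4 mm thick. Origin: centre of its underside. The gauge starts standing on it.
- bottle: Blue drinking bottle, 72 mm wide, 190 mm tall, a bystander. Origin: centre of its underside.
- spool: Flat cardboard spool of grey tape, 90 mm wide, 32 mm tall, a bystander. Origin: centre of its underside.
- scissors: Scissors lying flat, about 175 mm long, 10 mm thick, a bystander. Origin: near the pivot, underside; blades along +x.
There are look-alikes about, which are no part of the job. Leave any green or red look-alike of the gauge alone.

How it is judged:
By the outcome, as a careful person would: the job done as asked, in the order asked, and still so for the second after the job is handed in, with the robot touching nothing.
It also fails if it takes over 72 s, if anything falls off the work surface, if the arm or the gripper's body presses on something with over 40 N, if the wrist force passes 120 N, or if a joint passes its speed limit or range.

### The arm

A 6-joint arm with a two-finger parallel gripper is mounted at the origin on the work surface. World frame = base frame: x ahead of the robot, y to its left, z up, the work surface at z = 0. Lengths are in mm, angles in degrees, forces in N, time in s.
With the tool pointing down it reaches from about 325 to 925 mm from the base axis. Payload 3.1 kg.
Tool frame: the origin (TCP) lies midway between the tips of the shut fingers; the grasp point (between the pads) lies 19 mm behind it; z points along the fingers, y is the direction in which the jaws open and shut (so a half turn about z gives the same grasp; the last joint's range is limited). The gripper opens to 85 mm and grips with 20 to 120 N. Pads are 22 mm wide; open, the fingers measure 114 mm over their backs; the gripper's body (76 mm by 85 mm) begins 54 mm behind the grasp point. The pads swing forward as they close: fully open they stand 13 mm farther back than shut.
Start: joints at [61.295, 12.427, 92.441, -0, 75.132, -6.429], TCP at [236.907, 578.372, 231.3] pointing down, gripper open.
Joint ranges: [-157.48, 157.48], [-44.54, 120.13], [17.64, 146.25], [-64.5, 244.5], [7.68, 150.69], [-147.95, 147.95]. Speed limits (degrees/s): [159.86, 159.86, 180, 180, 180, 180].

### API

Orientations are given as a 3x3 rotation matrix whose columns are the frame's x, y, z axes.
In Python, from bench import env gives the robot as it stands.
- The arm moves only by the tool carry_out, never from a script. Its argument "moves" is a list of rows, each a list of 5 numbers: the finger opening in mm, from 0 to 85.4, then the shift along the tool's x, y, z in mm, then the turn about the tool's z in degrees. In form: [[claw, tx, ty, tz, spin], ...]. A call has 1 to 12 rows; each row shifts and turns the pose as measured when the row begins, along the tool's axes as they then stand; what a row does not reach is not made up. A row lasts 1/12 s, in which the tool goes at most 41.7 mm and 7.16 degrees, less where a joint would pass 70% of its speed; a pose out of reach is approached as far as the arm can. A call is refused whole if a number of a shift passes 41.7 or a number of a turn 7.16, either way. A call with a gripper value outside its range is refused whole. The fingers move at their own pace and stop on an object; "squeeze" is the grip in N (left out, the last holds). Time passes only in rows, so rows that do not move let the fingers close. It gives the time, the measured TCP pose, the force and the opening at its end, in the units of the state.
- env.read_state(): the state, without advancing time (a new reading comes with each control period).
- env.snapshot(name): name is "scene" or "top"; returns a dict with "frame" (384x512x3 uint8, red, green, blue), "fx", "fy", "cx", "cy" (pixels), "extrinsics" (4x4, takes a point from world to camera coordinates). Camera axes: x right, y down, z forward; pixel columns grow to the right and rows downward; lengths in mm; the calibration is good to about 2 mm. A picture is of the moment at which its call begins. There is no depth.
- env.job_done(): hands the job in, once; it reports no verdict.
The state is a dict: "t": time; "joints": joint angles; "joint_velocities": joint speeds; "joint_efforts": joint torques, N m; "tcp_pos": TCP position; "tool_rot": TCP orientation; "force": force on the tool from outside, world axes, zero at the start; "wrist_torque": the same for the moment, N m; "opening": opening from 0.0 (shut) to 1.0 (fully open).
Only numpy, scipy, OpenCV 4.12 (cv2) and the standard library are available. Lean on these libraries where they do the work, as an engineer would, in place of code of your own. Each camera call takes 0.05 s, during which the arm holds its last target. There are 200 camera calls.

## Working session

There is one attempt and no reset: what is moved stays moved. The work goes in short steps, Python scripts to look and compute and a tool call to move; the robot and the scene stay as the last step left them, time stands still between calls to the robot, and variables do not carry over. Pictures are saved under pics/ and viewed, about 8 in all and at most 12, crops included, and the job is handed in when it is done.

Besides the shell and the picture viewer there is one more tool, called after ">>>" in YAML: its name, and indented under it one key for each argument. carry_out: Moves the arm, as the interface text tells. Its arguments: {"type":"object","properties":{"moves":{"type":"array","items":{"type":"array","items":{"type":"number"}}},"squeeze":{"type":"number"}},"required":["moves"]}

```bash
mkdir -p pics; ls; cat > h.py <<'E'
import numpy as np, cv2
from bench import env
def snap(n,save=None):
    s=env.snapshot(n)
    if save: cv2.imwrite('pics/'+save,cv2.cvtColor(s['frame'],cv2.COLOR_RGB2BGR))
    return s
def ray(s,u,v):
    E=np.array(s['extrinsics']);R=E[:3,:3];c=-R.T@E[:3,3]
    return c,R.T@np.array([(u-s['cx'])/s['fx'],(v-s['cy'])/s['fy'],1])
def at(s,u,v,z):
    c,d=ray(s,u,v);return c+d*(z-c[2])/d[2]
def proj(s,p):
    E=np.array(s['extrinsics']);q=E[:3,:3]@np.array(p)+E[:3,3]
    return np.array([s['cx']+s['fx']*q[0]/q[2],s['cy']+s['fy']*q[1]/q[2]])
E
python3 - <<'E'
from h import *
a=snap('top','top0.png');b=snap('scene','scene0.png')
for s in(a,b):
    c,d=ray(s,256,192);print(s['fx'],c.round(),d.round(3))
E
```

```text
pics
364.7555217048872 [422.  44. 915.] [ 0.177  0.015 -0.984]
424.7524982586387 [1501. -259.  777.] [-0.771  0.264 -0.58 ]
```

View pics/top0.png

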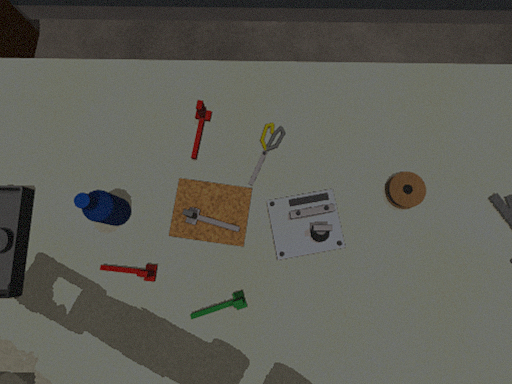

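View pics/scene0.png

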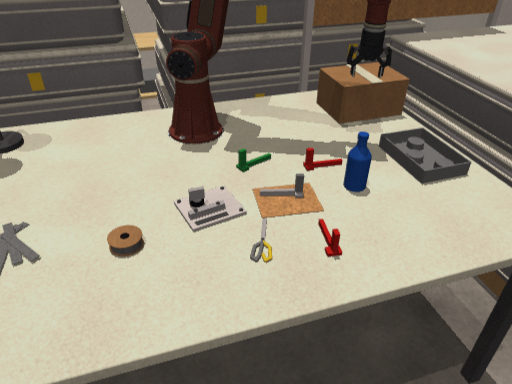

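Top view: the steel gauge stands on the cork mat, tab about (191,214) and tip (239,229). Look-alikes: red (203,115), red (150,271), green (238,300). The grey pieces at (500,205) don't match the description. The one on the mat is the gauge. The guide is at (305,225). Next is a close crop to check this.

```bash
python3 - <<'E'
from h import *
a=cv2.imread('pics/top0.png');b=cv2.imread('pics/scene0.png')
c1=cv2.resize(a[172:268,163:353],None,fx=4,fy=4,interpolation=cv2.INTER_CUBIC)
c2=cv2.resize(b[165:235,170:330],None,fx=4.75,fy=4.75,interpolation=cv2.INTER_CUBIC)[:,:760]
c1=cv2.convertScaleAbs(c1,alpha=1.5)
im=cv2.vconcat([c1[:380],c2[:220*1+0] if 0 else c2])
cv2.imwrite('pics/crop0.png',cv2.vconcat([c1,c2])[:,:]);print(c1.shape,c2.shape)
E
```

```text
(384, 760, 3) (332, 760, 3)
```

View pics/crop0.png

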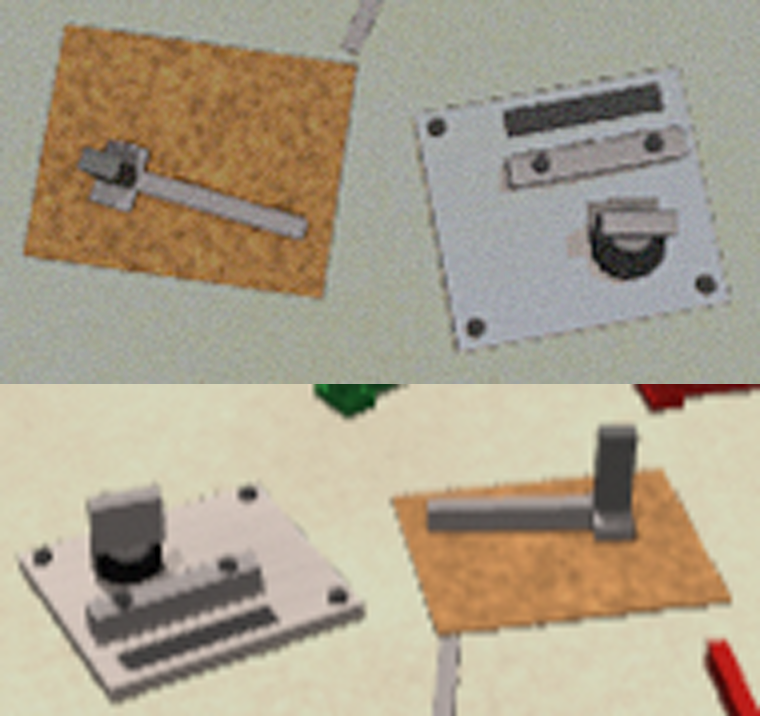

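```bash
cat > m.py <<'E'
from h import *
def quad(mask,s,z):
    cs,_=cv2.findContours(mask,cv2.RETR_EXTERNAL,cv2.CHAIN_APPROX_NONE)
    c=max(cs,key=cv2.contourArea);h=cv2.convexHull(c)
    W=np.array([at(s,*p,z)[:2] for p in c[:,0]],np.float32)
    r=cv2.minAreaRect(W);return c,r
E
python3 - <<'E'
from m import *
for n in('top','scene'):
    s=snap(n);f=cv2.cvtColor(s['frame'],cv2.COLOR_RGB2HSV)
    E=np.array(s['extrinsics']);print(n,'up in world',(-E[1,:3]).round(2),'right',E[0,:3].round(2))
    m=cv2.inRange(f,(5,110,60),(20,255,255))
    m=cv2.morphologyEx(m,cv2.MORPH_CLOSE,np.ones((15,15)))
    cs,_=cv2.findContours(m,cv2.RETR_EXTERNAL,cv2.CHAIN_APPROX_NONE)
    for c in cs:
        if cv2.contourArea(c)>500:
            W=np.array([at(s,*p,4)[:2] for p in c[:,0]],np.float32);print('cork',cv2.minAreaRect(W), c[:,0].mean(0))
    if n=='top':
      for name,(u,v) in dict(plate=(275,235),table=(330,180),fence=(300,212),blade=(215,221)).items():print(name,f[v,u],s['frame'][v,u])
    else:
      for name,(u,v) in dict(plate=(215,190+0),table=(150,200)).items():print(name,f[v,u])
P=lambda x,y:(x/4+163-.375,y/4+172-.375)
s=snap('top')
for name,pts,z in(('corners',[(415,115),(680,68),(729,300),(458,351)],12),('screws',[(436,127),(705,284),(475,328)],14),
  ('fence top screws',[(541,163),(654,143)],32),('fence face top',[(512,188),(686,155)],32),('fence back top',[(504,160),(680,125)],32),
  ('head',[(603,212),(676,210),(675,232),(603,234)],72),('tab top',[(79,153),(114,153),(110,175),(80,170)],78),('blade top',[(146,176),(305,217),(302,237),(141,192)],22)):
    for p in pts: print(name,p,at(s,*P(*p),z)[:2].round(1))
E
```

```text
top up in world [0.99 0.02 0.17] right [ 0.02 -1.   -0.01]
cork ((534.47998046875, 172.69091796875), (187.7733154296875, 147.3333740234375), 83.0145263671875) [210.41472868 212.11627907]
cork ((597.0328369140625, -322.3114013671875), (90.36351776123047, 96.32901763916016), 76.67180633544922) [405.60747664 190.26168224]
plate [110  13 114] [108 110 114]
table [ 43  20 114] [110 114 105]
fence [165  13  76] [76 72 74]
blade [ 0  3 96] [96 95 95]
scene up in world [-0.56  0.18  0.81] right [0.32 0.95 0.01]
cork ((579.54931640625, -312.6133117675781), (123.81041717529297, 89.86697387695312), 4.991777420043945) [125.16842105 240.37894737]
cork ((631.3435668945312, 164.50592041015625), (192.4232177734375, 341.01983642578125), 85.71342468261719) [302.95087719 213.98245614]
cork ((-50.65608215332031, -36.245330810546875), (324.0599670410156, 145.98745727539062), 9.884101867675781) [188.42857143 128.68571429]
cork ((-190.15980529785156, 867.1357421875), (448.7851257324219, 797.3134765625), 62.731292724609375) [361.85833333  90.65833333]
cork ((-1115.128662109375, 115.33871459960938), (633.272
[... 560 characters left out ...]
05, 284) [ 461.8 -146.5]
screws (475, 328) [432.6  -6.1]
fence top screws (541, 163) [532.3 -44.5]
fence top screws (654, 143) [ 545.8 -113.3]
fence face top (512, 188) [516.7 -26.9]
fence face top (686, 155) [ 538.8 -132.7]
fence back top (504, 160) [533.7 -22. ]
fence back top (680, 125) [ 557.2 -129.3]
head (603, 212) [499.4 -76.3]
head (676, 210) [ 501.4 -118.4]
head (675, 232) [ 488.7 -117.6]
head (603, 234) [486.8 -76.2]
tab top (79, 153) [527.7 227.4]
tab top (114, 153) [528.  207.1]
tab top (110, 175) [515.2 208.8]
tab top (80, 170) [517.8 226.3]
blade top (146, 176) [521.2 197.6]
blade top (305, 217) [497.7  98.9]
blade top (302, 237) [485.4 100.4]
blade top (141, 192) [511.3 200.2]
```

```bash
python3 - <<'E'
from h import *
s=env.read_state();print(s['t'],s['tcp_pos'],np.round(s['tool_rot'],3).tolist(),s['force'],s['wrist_torque'],s['opening'],np.round(s['joints'],1))
E
```

```text
0.25 [236.71219861 578.00415386 230.61124584] [[-0.925, 0.379, -0.001], [0.379, 0.925, -0.001], [0.0, -0.001, -1.0]] [ 0.03007619  0.60838281 -0.21722818] [ 0.05321347  0.01935954 -0.00184763] 0.998554307829407 [61.3 12.5 92.5  0.  75.1 -6.4]
```

>>> carry_out:
  moves:
    - [60, -33.3, -18.8, 5, 0]
    - [60, -33.3, -18.8, 5, 0]
    - [60, -33.3, -18.8, 5, 0]
    - [60, -33.3, -18.8, 5, 0]
    - [60, -33.3, -18.8, 5, 0]
    - [60, -33.3, -18.8, 5, 0]
    - [60, -33.3, -18.8, 5, 0]
    - [60, -33.3, -18.8, 5, 0]
    - [60, -33.3, -18.8, 5, 0]
    - [60, -33.3, -18.8, 5, 0]
    - [60, -33.3, -18.8, 5, -4]
    - [60, -33.3, -18.8, 5, -4.3]
  squeeze: 60

```text
t: 1.25
tcp_pos: [530.9, 213.6, 168.2]
tool_rot: [[-0.975, 0.222, 0.002], [0.222, 0.975, 0.008], [-0.0, 0.008, -1.0]]
force: [-0.0, 1.2, 0.3]
opening: 0.7
```

```bash
cat > go.py <<'E'
import sys
from h import *
# go.py x y z psi : total shift in tool axes (spin last, about the present axes)
s=env.read_state();R=np.array(s['tool_rot']);p=np.array(s['tcp_pos'])
psi=np.degrees(np.arctan2(-R[0,1],R[1,1]))
print('t %.2f tcp'%s['t'],p.round(1),'psi %.2f'%psi,'F',np.round(s['force'],1),'M',np.round(s['wrist_torque'],3),'op %.3f'%s['opening'],'j6 %.1f'%s['joints'][5],'tilt',R[:2,2].round(4))
if len(sys.argv)>4:
    x,y,z,q=map(float,sys.argv[1:5]);print('shift',(R.T@(np.array([x,y,z])-p)).round(1),'spin %.2f'%(psi-q))
E
python3 go.py 521.3 217.2 37 -14
```

```text
t 1.25 tcp [530.9 213.6 168.2] psi -12.81 F [-0.   1.2  0.3] M [ 0.021 -0.021 -0.028] op 0.700 j6 -62.7 tilt [0.0018 0.0075]
shift [ 10.2   0.4 131.2] spin 1.19
```

>>> carry_out:
  moves:
    - [60, 5, 0, 0, 0.6]
    - [60, 0, 0, 0, 0]
    - [60, 0, 0, 0, 0]

```text
t: 1.5
tcp_pos: [530.7, 207.2, 166.8]
tool_rot: [[-0.97, 0.241, 0.003], [0.242, 0.97, 0.005], [-0.002, 0.005, -1.0]]
force: [0.1, -0.1, 0.0]
opening: 0.702
```

```bash
python3 go.py 521.3 217.2 37 -14;python3 - <<'E'
from h import *
a=snap('top','top1.png')['frame'][172:268,163:353,::-1];b=snap('scene','scene1.png')['frame'][120:220,230:330,::-1]
cv2.imwrite('pics/crop1.png',cv2.hconcat([cv2.resize(a,(760,384)),])) 
E
```

```text
t 1.50 tcp [530.7 207.2 166.8] psi -13.97 F [ 0.1 -0.1  0. ] M [-0.064  0.042  0.025] op 0.702 j6 -62.0 tilt [0.0027 0.0046]
shift [ 11.7   6.8 129.8] spin 0.03
```

>>> carry_out:
  moves:
    - [60, 6, 3.4, 15, 0]
    - [60, 5.7, 3.4, 20, 0]
    - [60, 0, 0, 20, 0]
    - [60, 0, 0, 0, 0]
    - [60, 0, 0, 0, 0]

```text
t: 2.02
tcp_pos: [518.9, 225.4, 114.1]
tool_rot: [[-0.973, 0.231, 0.009], [0.231, 0.973, 0.008], [-0.007, 0.01, -1.0]]
force: [0.3, 0.2, 0.4]
opening: 0.699
```

```bash
python3 go.py 521.3 217.2 37 -14
```

```text
t 2.02 tcp [518.9 225.4 114.1] psi -13.35 F [0.3 0.2 0.4] M [ 0.052  0.013 -0.055] op 0.699 j6 -60.6 tilt [0.0086 0.008 ]
shift [-3.8 -8.2 77. ] spin 0.65
```

>>> carry_out:
  moves:
    - [60, -2, -4, 0, 0.3]
    - [60, -1, -2, 0, 0.2]
    - [60, 0, 0, 0, 0]

```text
t: 2.27
tcp_pos: [520.6, 220.6, 116.6]
tool_rot: [[-0.972, 0.237, 0.011], [0.237, 0.972, 0.009], [-0.009, 0.011, -1.0]]
force: [-0.5, 0.8, 0.7]
opening: 0.699
```

```bash
python3 go.py 521.3 217.2 37 -14
```

```text
t 2.27 tcp [520.6 220.6 116.6] psi -13.68 F [-0.5  0.8  0.7] M [-0.029 -0.041 -0.015] op 0.699 j6 -60.8 tilt [0.0111 0.0088]
shift [-0.8 -4.1 79.6] spin 0.32
```

>>> carry_out:
  moves:
    - [60, -0.4, -2, 10, 0.2]
    - [60, -0.2, -1, 15, 0]
    - [60, 0, 0, 15, 0]
    - [60, 0, 0, 12, 0]
    - [60, 0, 0, 8, 0]
    - [60, 0, 0, 4, 0]
    - [60, 0, 0, 0, 0]

```text
t: 2.85
tcp_pos: [526.9, 217.8, 53.7]
tool_rot: [[-0.97, 0.243, 0.023], [0.243, 0.97, 0.012], [-0.019, 0.017, -1.0]]
force: [0.8, 0.5, -0.9]
opening: 0.701
```

```bash
python3 go.py 521.3 217.2 37 -14
```

```text
t 2.85 tcp [526.9 217.8  53.7] psi -14.06 F [ 0.8  0.5 -0.9] M [-0.05  -0.015  0.016] op 0.701 j6 -60.9 tilt [0.0226 0.0117]
shift [ 5.6 -2.2 16.6] spin -0.06
```

>>> carry_out:
  moves:
    - [60, 3, -1, 4, 0]
    - [60, 2, -1, 5, 0]
    - [60, 1, 0, 4, 0]
    - [60, 0, 0, 2, 0]
    - [60, 0, 0, 0, 0]

```text
t: 3.27
tcp_pos: [521.3, 217.7, 38.3]
tool_rot: [[-0.97, 0.243, 0.025], [0.243, 0.97, 0.012], [-0.021, 0.018, -1.0]]
force: [-0.7, 0.2, 0.5]
opening: 0.707
```

```bash
python3 go.py 521.3 217.2 37 -14; python3 - <<'E'
from h import *
a=snap('top','top1.png')['frame'][182:252,163:258,::-1];b=snap('scene','scene1.png')['frame'][120:220,230:330,::-1]
cv2.imwrite('pics/crop1.png',cv2.hconcat([cv2.resize(a,(543,400)),cv2.resize(b,(257,400)) if 0 else cv2.resize(b,(400,400))])[:,:800] if 0 else cv2.hconcat([cv2.resize(a,(400,295)),cv2.resize(b,(295,295))]))
E
```

```text
t 3.27 tcp [521.3 217.7  38.3] psi -14.06 F [-0.7  0.2  0.5] M [-0.041  0.026  0.015] op 0.707 j6 -60.8 tilt [0.0246 0.0122]
shift [-0.1 -0.5  1.2] spin -0.06
```

View pics/crop1.png

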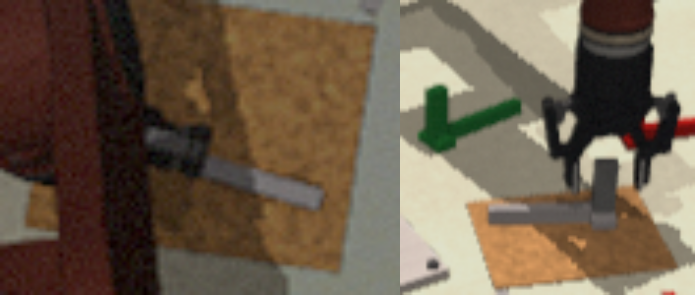

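>>> carry_out:
  moves:
    - [20, 0, 0, 0, 0]
    - [20, 0, 0, 0, 0]
    - [20, 0, 0, 0, 0]
    - [20, 0, 0, 0, 0]
    - [20, 0, 0, 0, 0]
    - [20, 0, 0, 0, 0]
  squeeze: 60

```text
t: 3.87
tcp_pos: [522.5, 217.7, 40.6]
tool_rot: [[-0.97, 0.243, 0.026], [0.243, 0.97, 0.012], [-0.022, 0.018, -1.0]]
force: [-0.2, 0.6, 0.3]
opening: 0.271
```

```bash
python3 go.py 521.3 217.2 37 -14
```

```text
t 3.87 tcp [522.5 217.7  40.6] psi -14.05 F [-0.2  0.6  0.3] M [-0.196  0.136  0.032] op 0.271 j6 -60.8 tilt [0.0261 0.0118]
shift [ 1.1 -0.9  3.5] spin -0.05
```

>>> carry_out:
  moves:
    - [20, 0, 0, -8, 0]
    - [20, 0, 0, -15, 0]
    - [20, 0, 0, -20, 0]
    - [20, 0, 0, -15, 0]
    - [20, 0, 0, -6, 0]
    - [20, 0, 0, 0, -3]
    - [20, 0, 0, 0, -6]
    - [20, 0, 0, 0, -6]
    - [20, 0, 0, 0, -6]
    - [20, 0, 0, 0, -3]
    - [20, 0, 0, 0, 0]

```text
t: 4.78
tcp_pos: [515.6, 216.4, 102.5]
tool_rot: [[-0.981, -0.192, 0.018], [-0.192, 0.981, 0.013], [-0.02, 0.009, -1.0]]
force: [0.0, 0.6, -2.4]
opening: 0.269
```

```bash
python3 go.py 505 -8.4 90 11.15
```

```text
t 4.78 tcp [515.6 216.4 102.5] psi 11.06 F [ 0.   0.6 -2.4] M [ 0.069  0.072 -0.029] op 0.269 j6 -86.0 tilt [0.018 0.013]
shift [  53.7 -218.7    9.4] spin -0.09
```

>>> carry_out:
  moves:
    - [20, 3, -12, 0, 0]
    - [20, 6, -25, 0, 0]
    - [20, 8, -32, 0, 0]
    - [20, 8, -32, 0, 0]
    - [20, 8, -32, 0, 0]
    - [20, 8, -32, 0, 0]
    - [20, 6, -25, 0, 0]
    - [20, 4, -14, 0, 0]
    - [20, 2, -6, 0, 0]
    - [20, 0, 0, 0, 0]

```text
t: 5.62
tcp_pos: [497.8, -13.8, 96.3]
tool_rot: [[-0.983, -0.181, 0.014], [-0.181, 0.983, 0.011], [-0.016, 0.008, -1.0]]
force: [0.2, 0.1, -2.5]
opening: 0.273
```

```bash
python3 go.py 505 -8.4 75 11.15
```

```text
t 5.62 tcp [497.8 -13.8  96.3] psi 10.45 F [ 0.2  0.1 -2.5] M [0.086 0.055 0.007] op 0.273 j6 -111.1 tilt [0.0143 0.011 ]
shift [-7.7  3.8 21.5] spin -0.70
```

>>> carry_out:
  moves:
    - [20, -3, 2, 6, -0.3]
    - [20, -3, 2, 6, -0.3]
    - [20, -2, 1, 4, -0.2]
    - [20, 0, 0, 2, 0]
    - [20, 0, 0, 0, 0]

```text
t: 6.03
tcp_pos: [505.0, -3.5, 75.8]
tool_rot: [[-0.98, -0.197, 0.013], [-0.197, 0.98, 0.013], [-0.015, 0.01, -1.0]]
force: [0.4, -0.6, -3.1]
opening: 0.273
```

```bash
python3 go.py 505 -8.4 62 11.15; python3 - <<'E'
from h import *
a=snap('top','top2.png')['frame'][172:268,225:353,::-1];b=snap('scene','scene2.png')['frame'][150:235,165:265,::-1]
cv2.imwrite('pics/crop2.png',cv2.hconcat([cv2.resize(cv2.convertScaleAbs(a,alpha=1.4),None,fx=3.2,fy=3.2,interpolation=cv2.INTER_CUBIC)[:300],cv2.resize(b,(353,300),interpolation=cv2.INTER_CUBIC)]))
E
```

```text
t 6.03 tcp [505.   -3.5  75.8] psi 11.38 F [ 0.4 -0.6 -3.1] M [0.056 0.051 0.032] op 0.273 j6 -110.8 tilt [0.013  0.0131]
shift [ 1.2 -4.9 13.8] spin 0.23
```

View pics/crop2.png

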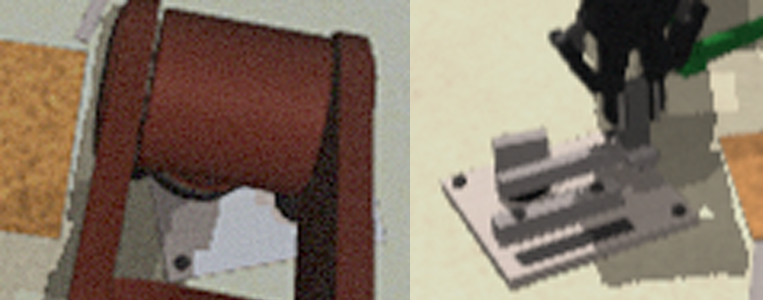

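```bash
cat > ov.py <<'E'
from h import *
import sys
def T(yaw,o):
    c,s=np.cos(np.radians(yaw)),np.sin(np.radians(yaw));R=np.array([[c,-s,0],[s,c,0],[0,0,1]]);return lambda p:R@np.array(p)+np.array(o)
G=T(11.15,(507.8,-64.8,0))
def overlay(name,xf,gpose,out,box=(170,165,90,70),k=8):
    s=snap(name);x,y,w,h=box
    im=cv2.resize(s['frame'][y:y+h,x:x+w,::-1],None,fx=k,fy=k,interpolation=cv2.INTER_CUBIC)
    def pl(f,pts,col):
        q=np.array([[(proj(s,f(p))-[x,y]+.5)*k] for p in pts]).round().astype(np.int32);cv2.polylines(im,[q],True,col,1)
    R=lambda x0,x1,y0,y1,z:[(x0,y0,z),(x1,y0,z),(x1,y1,z),(x0,y1,z)]
    pl(G,R(-75,75,-85,85,12),(255,0,0));pl(G,R(xf,xf+18,-75,35,32),(0,0,255))
    if gpose is not None:
        g=T(gpose[3],gpose[:3]);pl(g,R(-6,6,-121,-13,18),(0,255,0));pl(g,R(-7,7,-12,12,74),(0,255,0))
    cv2.imwrite('pics/'+out,im)
E
python3 - <<'E'
from ov import *
overlay('scene',17.5,(504,-4,39,11.4),'ov1.png',(180,150,90,70))
E
```

```text
(no output)
```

View pics/ov1.png

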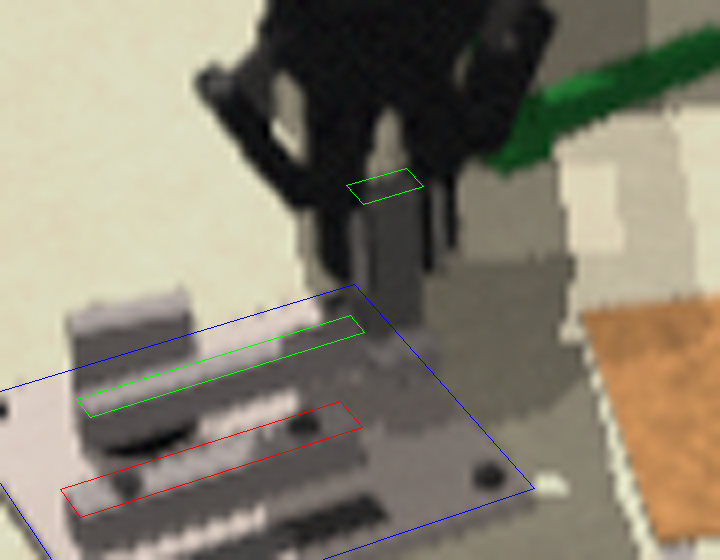

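>>> carry_out:
  moves:
    - [20, 0.5, 0, 4, 0.1]
    - [20, 0.5, 0, 5, 0.1]
    - [20, 0, 0, 4, 0]
    - [20, 0, 0, 2, 0]
    - [20, 0, 0, 0, 0]

```text
t: 6.6
tcp_pos: [505.3, -3.8, 61.0]
tool_rot: [[-0.981, -0.194, 0.016], [-0.194, 0.981, 0.012], [-0.018, 0.009, -1.0]]
force: [0.1, -0.6, -2.2]
opening: 0.271
```

```bash
python3 go.py 505 -3.5 52 11.15
```

```text
t 6.60 tcp [505.3  -3.8  61. ] psi 11.17 F [ 0.1 -0.6 -2.2] M [ 0.085  0.045 -0.033] op 0.271 j6 -110.7 tilt [0.0163 0.0123]
shift [0.4 0.3 9. ] spin 0.02
```

Underside is at about 24 mm, just below the fence's top. Continuing down.

>>> carry_out:
  moves:
    - [20, 0.3, 0, 4, 0]
    - [20, 0.3, 0, 4, 0]
    - [20, 0, 0, 2, 0]
    - [20, 0, 0, 1, 0]
    - [20, 0, 0, 1, 0]
    - [20, 0, 0, 1, 0]

```text
t: 7.1
tcp_pos: [505.0, -4.1, 47.8]
tool_rot: [[-0.981, -0.193, 0.015], [-0.193, 0.981, 0.012], [-0.017, 0.009, -1.0]]
force: [-5.4, 1.3, 11.6]
opening: 0.274
```

```bash
python3 go.py 505 -3.5 49 11.15
```

```text
t 7.10 tcp [505.   -4.1  47.8] psi 11.14 F [-5.4  1.3 11.6] M [0.199 0.927 0.018] op 0.274 j6 -110.7 tilt [0.0151 0.0124]
shift [-0.1  0.6 -1.2] spin -0.01
```

>>> carry_out:
  moves:
    - [20, -0.5, -3, -0.8, 0]
    - [20, -0.5, -3, 0, 0]
    - [20, -0.5, -2.5, 0, 0]
    - [20, -0.5, -1.5, 0, 0]
    - [20, 0, 0, 0, 0]

```text
t: 7.52
tcp_pos: [508.7, -14.0, 48.8]
tool_rot: [[-0.981, -0.193, 0.014], [-0.193, 0.981, 0.013], [-0.016, 0.01, -1.0]]
force: [-0.1, 1.0, -1.7]
opening: 0.272
```

```bash
python3 go.py 507.4 -15.9 49 11.15
```

```text
t 7.52 tcp [508.7 -14.   48.8] psi 11.13 F [-0.1  1.  -1.7] M [0.3   0.017 0.018] op 0.272 j6 -111.8 tilt [0.0138 0.0133]
shift [ 1.7 -1.6 -0.3] spin -0.02
```

>>> carry_out:
  moves:
    - [20, 0, -1, 0, 0]
    - [20, 0, -1, 0, 0]
    - [20, 0, -1, 0, 0]

```text
t: 7.77
tcp_pos: [508.8, -14.2, 48.7]
tool_rot: [[-0.981, -0.191, 0.012], [-0.191, 0.981, 0.02], [-0.016, 0.017, -1.0]]
force: [-1.7, 5.2, -0.1]
opening: 0.275
```

```bash
python3 go.py 507.4 -15.9 49 11.15
```

```text
t 7.77 tcp [508.8 -14.2  48.7] psi 11.02 F [-1.7  5.2 -0.1] M [0.861 0.216 0.093] op 0.275 j6 -112.2 tilt [0.0123 0.0196]
shift [ 1.7 -1.4 -0.4] spin -0.13
```

>>> carry_out:
  moves:
    - [20, 0, 0.7, 0, 0]
    - [20, -1, 0, 0, 0]
    - [20, -1, 0, 0, 0]
    - [20, -0.5, 0, 0, 0]

```text
t: 8.1
tcp_pos: [509.0, -13.7, 48.3]
tool_rot: [[-0.981, -0.193, 0.007], [-0.193, 0.981, 0.017], [-0.01, 0.016, -1.0]]
force: [-3.0, 1.9, 0.6]
opening: 0.269
```

```bash
python3 go.py 507.4 -15.9 49 11.15
```

```text
t 8.10 tcp [509.  -13.7  48.3] psi 11.12 F [-3.   1.9  0.6] M [ 0.088  0.555 -0.034] op 0.269 j6 -112.0 tilt [0.0067 0.0172]
shift [ 2.  -1.8 -0.7] spin -0.03
```

>>> carry_out:
  moves:
    - [20, 0.5, 0, 0.5, 0]
    - [44, 0, 0, 0, 0]
    - [44, 0, 0, 0, 0]
    - [44, 0, 0, 0, 0]
    - [44, 0, 0, 0, 0]
    - [44, 0, 0, -8, 0]
    - [44, 0, 0, -18, 0]
    - [44, 0, 0, -25, 0]
    - [44, 0, 0, -20, 0]
    - [44, 0, 0, -10, 0]
    - [44, 0, 0, 0, 0]

```text
t: 9.02
tcp_pos: [513.2, -17.7, 136.2]
tool_rot: [[-0.981, -0.193, 0.02], [-0.193, 0.981, 0.012], [-0.022, 0.008, -1.0]]
force: [-0.2, -0.5, 0.2]
opening: 0.517
```

```bash
python3 go.py 494 -97.7 130 -87.3
```

```text
t 9.02 tcp [513.2 -17.7 136.2] psi 11.12 F [-0.2 -0.5  0.2] M [ 0.051  0.039 -0.039] op 0.517 j6 -111.9 tilt [0.0205 0.0125]
shift [ 34.3 -74.9   4.8] spin 98.42
```

>>> carry_out:
  moves:
    - [44, 7, -14, 0, 0]
    - [44, 12, -26, 0, 0]
    - [44, 9, -20, 0, 3]
    - [44, 3, -8, 0, 7]
    - [44, 0, 0, 0, 7.1]
    - [44, 0, 0, 0, 7.1]
    - [44, 0, 0, 0, 7.1]
    - [44, 0, 0, 0, 7.1]
    - [44, 0, 0, 0, 7.1]
    - [44, 0, 0, 0, 7.1]
    - [44, 0, 0, 0, 7.1]
    - [44, 0, 0, 0, 7.1]

```text
t: 10.02
tcp_pos: [491.9, -93.5, 127.9]
tool_rot: [[-0.556, 0.831, 0.017], [0.831, 0.556, 0.014], [0.002, 0.022, -1.0]]
force: [-1.0, 0.2, -0.4]
opening: 0.512
```

>>> carry_out:
  moves:
    - [44, 0, 0, 0, 7.1]
    - [44, 0, 0, 0, 7.1]
    - [44, 0, 0, 0, 4]
    - [44, 0, 0, 0, 2]
    - [44, 0, 0, 0, 0]

```text
t: 10.43
tcp_pos: [489.1, -92.8, 122.9]
tool_rot: [[-0.224, 0.975, 0.011], [0.975, 0.224, 0.015], [0.013, 0.014, -1.0]]
force: [0.7, -0.3, 0.0]
opening: 0.52
```

```bash
python3 go.py 494 -97.7 90 -87.3; python3 - <<'E'
from ov import *
overlay('scene',17.5,(509.5,-15,12,11.15),'ov2.png',(170,160,90,70))
E
```

```text
t 10.43 tcp [489.1 -92.8 122.9] psi -77.08 F [ 0.7 -0.3  0. ] M [-0.028  0.022 -0.008] op 0.520 j6 -33.0 tilt [0.0111 0.0155]
shift [-6.3  3.2 32.8] spin 10.22
```

View pics/ov2.png

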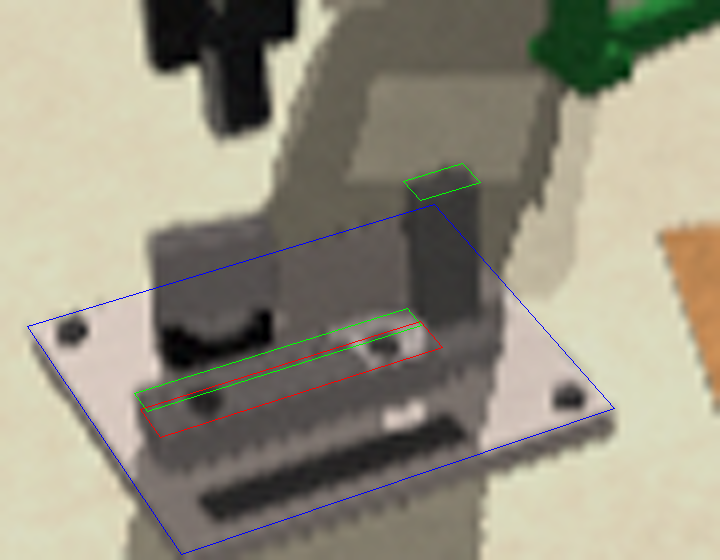

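>>> carry_out:
  moves:
    - [44, -3, 1.5, 5, 4]
    - [44, -2, 1, 8, 4]
    - [44, -1, 0.7, 6, 2]
    - [44, 0, 0, 3, 0]
    - [44, 0, 0, 0, 0]

```text
t: 10.9
tcp_pos: [492.7, -97.7, 98.1]
tool_rot: [[-0.051, 0.999, 0.009], [0.999, 0.051, 0.016], [0.016, 0.01, -1.0]]
force: [0.8, -0.7, -0.1]
opening: 0.515
```

```bash
python3 go.py 494 -97.7 43 -87.3
```

```text
t 10.90 tcp [492.7 -97.7  98.1] psi -87.09 F [ 0.8 -0.7 -0.1] M [-0.017 -0.027  0.02 ] op 0.515 j6 -23.4 tilt [0.0092 0.016 ]
shift [-0.9  0.7 55.1] spin 0.21
```

>>> carry_out:
  moves:
    - [44, -0.4, 0.3, 8, 0]
    - [44, -0.4, 0.3, 12, 0.1]
    - [44, 0, 0, 12, 0]
    - [44, 0, 0, 10, 0]
    - [44, 0, 0, 5, 0]
    - [44, 0, 0, 2, 0]
    - [44, 0, 0, 0, 0]

```text
t: 11.48
tcp_pos: [494.5, -97.7, 46.0]
tool_rot: [[-0.056, 0.998, 0.011], [0.998, 0.056, 0.015], [0.015, 0.012, -1.0]]
force: [0.3, -0.9, 0.6]
opening: 0.518
```

```bash
python3 go.py 494 -97.7 44 -87.3
```

```text
t 11.48 tcp [494.5 -97.7  46. ] psi -86.82 F [ 0.3 -0.9  0.6] M [ 0.016  0.03  -0.009] op 0.518 j6 -23.8 tilt [0.0108 0.0155]
shift [-0.  -0.5  2. ] spin 0.48
```

>>> carry_out:
  moves:
    - [8, 0, 0, 1, 0.3]
    - [8, 0, 0, 0, 0]
    - [8, 0, 0, 0, 0]
    - [8, 0, 0, 0, 0]
    - [8, 0, 0, 0, 0]
    - [8, 0, 0, 0, 0]
    - [8, 0, 0, 0, 0]
  squeeze: 90

```text
t: 12.07
tcp_pos: [492.6, -97.8, 45.5]
tool_rot: [[-0.049, 0.999, 0.006], [0.999, 0.049, 0.016], [0.016, 0.007, -1.0]]
force: [2.2, 0.3, -3.5]
opening: 0.148
```

```bash
python3 go.py 494 -97.7 44 -87.3
```

```text
t 12.07 tcp [492.6 -97.8  45.5] psi -87.22 F [ 2.2  0.3 -3.5] M [-0.082  0.174 -0.126] op 0.148 j6 -23.4 tilt [0.0064 0.0159]
shift [-0.   1.4  1.5] spin 0.08
```

>>> carry_out:
  moves:
    - [8, 0, 0, 0, 3]
    - [8, 0, 0, 0, 5]
    - [8, 0, 0, 0, 5]
    - [8, 0, 0, 0, 5]
    - [8, 0, 0, 0, 5]

```text
t: 12.48
tcp_pos: [492.4, -97.8, 45.4]
tool_rot: [[0.35, 0.937, 0.006], [0.937, -0.35, 0.013], [0.014, 0.001, -1.0]]
force: [-0.9, -0.1, -2.1]
opening: 0.147
```

```bash
python3 go.py 493.2 -97.7 44 -87.3
```

```text
t 12.48 tcp [492.4 -97.8  45.4] psi -110.51 F [-0.9 -0.1 -2.1] M [ 0.025 -0.151  0.362] op 0.147 j6 0.1 tilt [0.0055 0.0133]
shift [0.3 0.7 1.4] spin -23.21
```

>>> carry_out:
  moves:
    - [8, 0, 0, 0, 5]
    - [8, 0, 0, 0, 5]
    - [8, 0, 0, 0, 5]
    - [8, 0, 0, 0, 5]
    - [8, 0, 0, 0, 5]
    - [8, 0, 0, 0, 5]
    - [8, 0, 0, 0, 5]
    - [8, 0, 0, 0, 5]
    - [8, 0, 0, 0, 5]

```text
t: 13.23
tcp_pos: [492.2, -97.6, 45.4]
tool_rot: [[0.917, 0.399, 0.007], [0.399, -0.917, 0.007], [0.009, -0.004, -1.0]]
force: [-1.7, 0.8, -1.5]
opening: 0.145
```

```bash
python3 go.py 493.2 -97.7 44 -87.3
```

```text
t 13.23 tcp [492.2 -97.6  45.4] psi -156.50 F [-1.7  0.8 -1.5] M [-0.159 -0.429  0.337] op 0.145 j6 46.5 tilt [0.007  0.0074]
shift [0.9 0.5 1.4] spin -69.20
```

>>> carry_out:
  moves:
    - [8, 0, 0, 0, 2.5]
    - [8, 0, 0, 0, 2.5]
    - [8, 0, 0, 0, 2.5]
    - [8, 0, 0, 0, 2]

```text
t: 13.57
tcp_pos: [492.1, -97.5, 45.4]
tool_rot: [[0.97, 0.242, 0.008], [0.242, -0.97, 0.004], [0.009, -0.002, -1.0]]
force: [-1.4, 0.4, -1.7]
opening: 0.143
```

```bash
python3 go.py
```

```text
t 13.57 tcp [492.1 -97.5  45.4] psi -166.00 F [-1.4  0.4 -1.7] M [-0.09  -0.304  0.343] op 0.143 j6 56.2 tilt [0.0084 0.0042]
```

>>> carry_out:
  moves:
    - [8, 0, 0, 0, 2]
    - [8, 0, 0, 0, 2]
    - [8, 0, 0, 0, 2]
    - [8, 0, 0, 0, 1.5]

```text
t: 13.9
tcp_pos: [492.1, -97.5, 45.4]
tool_rot: [[0.993, 0.116, 0.01], [0.116, -0.993, 0.001], [0.01, -0.0, -1.0]]
force: [-1.9, -0.6, -2.2]
opening: 0.146
```

```bash
python3 go.py
```

```text
t 13.90 tcp [492.1 -97.5  45.4] psi -173.31 F [-1.9 -0.6 -2.2] M [-0.041 -0.191  0.399] op 0.146 j6 63.7 tilt [0.0095 0.0012]
```

>>> carry_out:
  moves:
    - [8, 0, 0, 0, 1.2]
    - [8, 0, 0, 0, 1.2]
    - [8, 0, 0, 0, 1.2]

```text
t: 14.15
tcp_pos: [492.1, -97.5, 45.4]
tool_rot: [[0.998, 0.054, 0.01], [0.054, -0.999, -0.0], [0.01, 0.001, -1.0]]
force: [-0.9, -0.9, -2.1]
opening: 0.143
```

```bash
python3 go.py
```

```text
t 14.15 tcp [492.1 -97.5  45.4] psi -176.88 F [-0.9 -0.9 -2.1] M [-0.068 -0.254  0.383] op 0.143 j6 67.4 tilt [ 0.0099 -0.0003]
```

>>> carry_out:
  moves:
    - [8, 0, 0, 0, 1.5]
    - [8, 0, 0, 0, 1.5]
    - [8, 0, 0, 0, 1.2]

```text
t: 14.4
tcp_pos: [492.1, -97.4, 45.4]
tool_rot: [[1.0, -0.022, 0.01], [-0.022, -1.0, -0.001], [0.01, 0.001, -1.0]]
force: [-0.7, 0.4, -2.0]
opening: 0.151
```

```bash
python3 go.py
```

```text
t 14.40 tcp [492.1 -97.4  45.4] psi 178.72 F [-0.7  0.4 -2. ] M [-0.069 -0.179  0.344] op 0.151 j6 71.9 tilt [ 0.0101 -0.0009]
```

>>> carry_out:
  moves:
    - [8, 0, 0, 0, 1.2]
    - [8, 0, 0, 0, 1.2]
    - [8, 0, 0, 0, 1]

```text
t: 14.65
tcp_pos: [492.1, -97.4, 45.4]
tool_rot: [[0.996, -0.086, 0.01], [-0.086, -0.996, -0.001], [0.01, 0.0, -1.0]]
force: [-1.6, -0.1, -2.1]
opening: 0.144
```

```bash
python3 go.py
```

```text
t 14.65 tcp [492.1 -97.4  45.4] psi 175.06 F [-1.6 -0.1 -2.1] M [-0.069 -0.253  0.358] op 0.144 j6 75.6 tilt [ 0.0101 -0.0013]
```

>>> carry_out:
  moves:
    - [8, 0, 0, 0, 1]
    - [8, 0, 0, 0, 1]
    - [8, 0, 0, 0, 1]

```text
t: 14.9
tcp_pos: [492.0, -97.4, 45.4]
tool_rot: [[0.99, -0.142, 0.01], [-0.142, -0.99, -0.002], [0.01, 0.0, -1.0]]
force: [-2.0, 0.3, -2.7]
opening: 0.149
```

```bash
python3 go.py
```

```text
t 14.90 tcp [492.  -97.4  45.4] psi 171.85 F [-2.   0.3 -2.7] M [-0.09  -0.208  0.71 ] op 0.149 j6 78.8 tilt [ 0.0098 -0.0016]
```

>>> carry_out:
  moves:
    - [8, 0, 0, 0, 0]

```text
t: 14.98
tcp_pos: [492.0, -97.4, 45.4]
tool_rot: [[0.99, -0.142, 0.01], [-0.142, -0.99, -0.002], [0.01, 0.0, -1.0]]
force: [-0.6, 0.4, -2.6]
opening: 0.144
```

```bash
python3 go.py
```

```text
t 14.98 tcp [492.  -97.4  45.4] psi 171.84 F [-0.6  0.4 -2.6] M [-0.08  -0.198  0.58 ] op 0.144 j6 78.8 tilt [ 0.0097 -0.0018]
```

>>> carry_out:
  moves:
    - [40, 0, 0, 0, 0]
    - [40, 0, 0, 0, 0]
    - [40, 0, 0, 0, 0]
    - [40, 0, 0, 0, 0]
    - [40, 0, 0, -8, 0]
    - [44, 0, 0, -18, 0]
    - [44, 0, 0, -28, 0]
    - [44, 0, 0, -25, 0]
    - [44, 0, 0, -12, 0]
    - [44, 0, 0, 0, 0]

```text
t: 15.82
tcp_pos: [492.5, -97.8, 144.0]
tool_rot: [[0.988, -0.152, 0.012], [-0.152, -0.988, 0.001], [0.012, -0.002, -1.0]]
force: [-0.3, 0.2, 0.8]
opening: 0.512
```

```bash
python3 go.py 509.3 -14 140 -168.85
```

```text
t 15.82 tcp [492.5 -97.8 144. ] psi 171.24 F [-0.3  0.2  0.8] M [-0.011 -0.066 -0.029] op 0.512 j6 79.2 tilt [0.0122 0.0006]
shift [  3.7 -85.4   4.3] spin 340.09
```

>>> carry_out:
  moves:
    - [44, 1, -12, 0, 0]
    - [44, 1, -25, 0, 0]
    - [44, 1, -25, 0, 0]
    - [44, 1, -14, 0, 0]
    - [44, 0, -5, 0, -4]
    - [44, 0, 0, 0, -6]
    - [44, 0, 0, 0, -5]
    - [44, 0, 0, 0, -2.5]
    - [44, 0, 0, 0, 0]

```text
t: 16.57
tcp_pos: [507.0, -7.6, 139.0]
tool_rot: [[0.987, 0.163, 0.006], [0.163, -0.987, 0.006], [0.007, -0.004, -1.0]]
force: [0.3, 0.7, -0.2]
opening: 0.515
```

```bash
python3 go.py 509.3 -14 110 -168.85
```

```text
t 16.57 tcp [507.   -7.6 139. ] psi -170.62 F [ 0.3  0.7 -0.2] M [-0.015  0.01  -0.01 ] op 0.515 j6 71.4 tilt [0.0062 0.0055]
shift [ 1.   6.8 29. ] spin -1.77
```

>>> carry_out:
  moves:
    - [44, 0.5, 2.5, 5, -0.7]
    - [44, 0.5, 2.5, 10, -0.7]
    - [44, 0, 1, 8, -0.3]
    - [44, 0, 0, 3, 0]
    - [44, 0, 0, 0, 0]

```text
t: 16.98
tcp_pos: [507.0, -12.0, 107.0]
tool_rot: [[0.982, 0.191, 0.001], [0.191, -0.981, 0.007], [0.002, -0.007, -1.0]]
force: [0.4, 0.1, -0.3]
opening: 0.515
```

```bash
python3 go.py 509.3 -14 49 -168.85; python3 - <<'E'
from ov import *
overlay('scene',17.5,(510.0,-15,12,11.15),'ov3.png',(170,160,90,70))
E
```

```text
t 16.98 tcp [507. -12. 107.] psi -168.96 F [ 0.4  0.1 -0.3] M [ 0.014  0.04  -0.048] op 0.515 j6 69.2 tilt [0.0006 0.0071]
shift [ 1.7  2.8 58. ] spin -0.11
```

View pics/ov3.png

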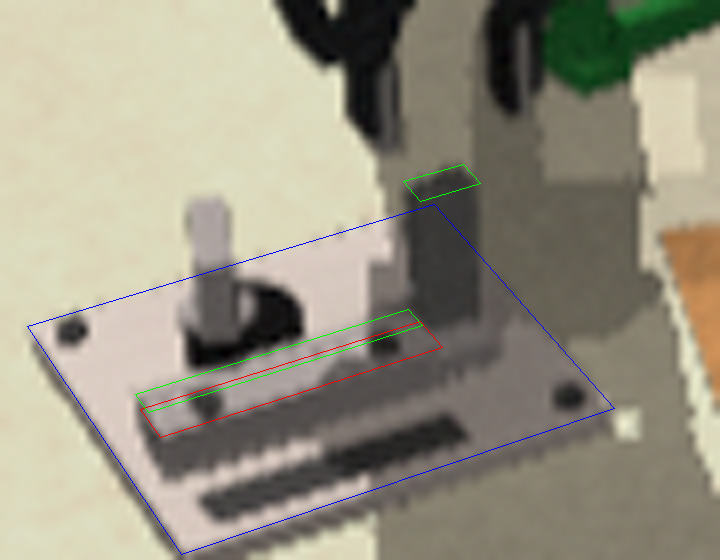

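The head has turned, the roller is against the blade, and the tab stands where expected at about (440,185) in the crop. Descending to grip the tab along y.

>>> carry_out:
  moves:
    - [44, 0.8, 1.4, 8, 0]
    - [44, 0.8, 1, 14, 0]
    - [44, 0, 0, 14, 0]
    - [44, 0, 0, 11, 0]
    - [44, 0, 0, 6, 0]
    - [44, 0, 0, 2, 0]
    - [44, 0, 0, 0, 0]

```text
t: 17.62
tcp_pos: [511.3, -14.9, 49.4]
tool_rot: [[0.982, 0.189, 0.004], [0.189, -0.982, 0.006], [0.006, -0.005, -1.0]]
force: [0.3, 0.3, -0.0]
opening: 0.515
```

```bash
python3 go.py 509.3 -14 49 -168.85
```

```text
t 17.62 tcp [511.3 -14.9  49.4] psi -169.09 F [ 0.3  0.3 -0. ] M [0.01  0.069 0.029] op 0.515 j6 69.0 tilt [0.0044 0.0064]
shift [-1.8 -1.2  0.4] spin -0.24
```

>>> carry_out:
  moves:
    - [44, -1.2, -0.8, 0, -0.1]
    - [44, 0, 0, 0, 0]
    - [20, 0, 0, 0, 0]
    - [20, 0, 0, 0, 0]
    - [20, 0, 0, 0, 0]
    - [20, 0, 0, 0, 0]
    - [20, 0, 0, 0, 0]
  squeeze: 60

```text
t: 18.2
tcp_pos: [510.8, -14.0, 51.0]
tool_rot: [[0.981, 0.192, 0.007], [0.192, -0.981, 0.006], [0.008, -0.005, -1.0]]
force: [0.4, 0.2, -1.7]
opening: 0.269
```

```bash
python3 go.py 509.3 -14 49 -168.85
```

```text
t 18.20 tcp [510.8 -14.   51. ] psi -168.94 F [ 0.4  0.2 -1.7] M [-0.058 -0.049  0.001] op 0.269 j6 68.9 tilt [0.0073 0.0062]
shift [-1.5 -0.3  2. ] spin -0.09
```

>>> carry_out:
  moves:
    - [20, 0, -2, 0, 0]
    - [20, 0, -3, 0, 0]
    - [20, 0, -3, 0, 0]
    - [20, 0, -3, 0, 0]

```text
t: 18.53
tcp_pos: [510.7, -13.5, 51.0]
tool_rot: [[0.981, 0.194, 0.012], [0.195, -0.981, -0.013], [0.009, 0.015, -1.0]]
force: [1.3, -11.4, -4.6]
opening: 0.271
```

```bash
python3 go.py 497 48 51 -168.85
```

```text
t 18.53 tcp [510.7 -13.5  51. ] psi -168.79 F [  1.3 -11.4  -4.6] M [-0.65   0.05  -0.087] op 0.271 j6 70.3 tilt [ 0.012  -0.0132]
shift [ -1.5 -63.   -1. ] spin 0.06
```

>>> carry_out:
  moves:
    - [20, 0, -5, 0, 0]
    - [20, 0, -6, 0, 0]
    - [20, 0, -6, 0, 0]

```text
t: 18.78
tcp_pos: [510.4, -11.4, 51.3]
tool_rot: [[0.98, 0.198, 0.018], [0.198, -0.979, -0.04], [0.01, 0.043, -0.999]]
force: [1.6, -18.9, -6.2]
opening: 0.272
```

```bash
python3 go.py 497 48 51 -168.85
```

```text
t 18.78 tcp [510.4 -11.4  51.3] psi -168.60 F [  1.6 -18.9  -6.2] M [-2.319 -0.094 -0.383] op 0.272 j6 72.4 tilt [ 0.0178 -0.04  ]
shift [ -1.3 -60.8  -2.3] spin 0.25
```

>>> carry_out:
  moves:
    - [20, 0, 2, 0, 0]
    - [20, 0, 1, 0, 0]
    - [20, 0, 0, 0, 0]

```text
t: 19.03
tcp_pos: [510.3, -11.9, 51.5]
tool_rot: [[0.981, 0.191, 0.016], [0.192, -0.981, -0.032], [0.01, 0.035, -0.999]]
force: [0.6, -1.1, -2.8]
opening: 0.273
```

```bash
python3 go.py 497 48 51 -168.85;  python3 - <<'E'
from ov import *
overlay('scene',17.5,(510.0,-15,12,11.15),'ov4.png',(170,160,90,70))
E
```

```text
t 19.03 tcp [510.3 -11.9  51.5] psi -168.98 F [ 0.6 -1.1 -2.8] M [-0.242 -0.065  0.083] op 0.273 j6 72.1 tilt [ 0.016  -0.0322]
shift [ -1.6 -61.4  -1.6] spin -0.13
```

View pics/ov4.png

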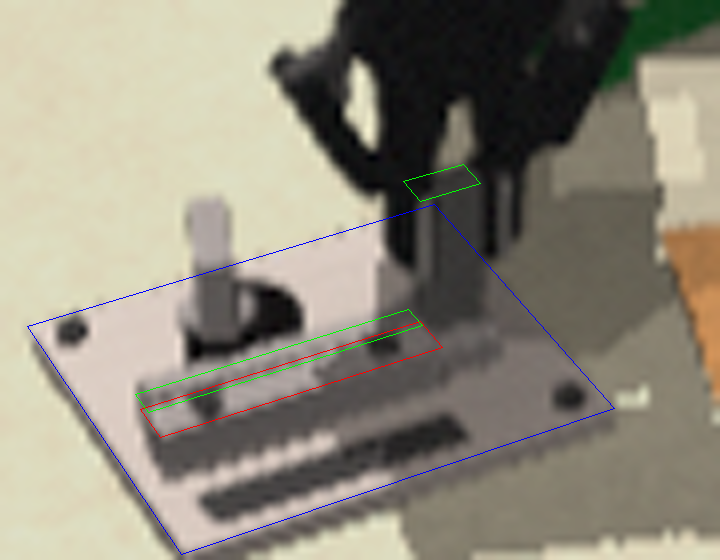

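>>> carry_out:
  moves:
    - [20, 0, 3, 0.5, 0]
    - [20, 0, 4, 0.5, 0]
    - [20, 0, 4, 0.5, 0]

```text
t: 19.33
tcp_pos: [510.7, -13.4, 52.1]
tool_rot: [[0.982, 0.188, 0.01], [0.188, -0.982, -0.014], [0.008, 0.015, -1.0]]
force: [-3.0, 12.7, 7.1]
opening: 0.272
```

```bash
python3 go.py 510.7 -14 51 -168.85
```

```text
t 19.33 tcp [510.7 -13.4  52.1] psi -169.18 F [-3.  12.7  7.1] M [1.734 0.508 0.294] op 0.272 j6 70.7 tilt [ 0.0102 -0.0136]
shift [-0.1  0.6  1.1] spin -0.33
```

>>> carry_out:
  moves:
    - [20, 0, 4, 2, 0]
    - [20, 0, 4, 3, 0]
    - [20, 0, 4, 3, 0]

```text
t: 19.58
tcp_pos: [511.1, -14.0, 52.1]
tool_rot: [[0.982, 0.188, -0.001], [0.188, -0.982, 0.007], [0.0, -0.007, -1.0]]
force: [-10.4, 14.8, 23.2]
opening: 0.269
```

```bash
python3 go.py 510.7 -14 51 -168.85
```

```text
t 19.58 tcp [511.1 -14.   52.1] psi -169.16 F [-10.4  14.8  23.2] M [1.467 1.625 0.161] op 0.269 j6 69.2 tilt [-0.001   0.0066]
shift [-0.4 -0.1  1.1] spin -0.31
```

>>> carry_out:
  moves:
    - [20, 0, -1, -1, 0]
    - [36, 0, 0, 0, 0]
    - [36, 0, 0, 0, 0]
    - [36, 0, 0, 0, 0]
    - [36, 0, 0, 4, 0]
    - [36, 0, 0, 5, 0]
    - [36, 0, 0, 3, 0]
    - [36, 0, 0, 1, 0]
    - [36, 0, 0, 0, 0]

```text
t: 20.33
tcp_pos: [512.4, -14.4, 39.7]
tool_rot: [[0.982, 0.191, 0.002], [0.191, -0.982, 0.003], [0.003, -0.002, -1.0]]
force: [0.5, 0.2, 0.2]
opening: 0.42
```

```bash
python3 go.py 510 -14 36.5 -168.85
```

```text
t 20.33 tcp [512.4 -14.4  39.7] psi -169.00 F [0.5 0.2 0.2] M [0.015 0.04  0.006] op 0.420 j6 69.3 tilt [0.0024 0.0026]
shift [-2.3 -0.8  3.2] spin -0.15
```

>>> carry_out:
  moves:
    - [36, -1.5, -0.6, 2.5, 0]
    - [36, 0, 0, 1.5, 0]
    - [20, 0, 0, 0.5, 0]
    - [20, 0, 0, 0, 0]
    - [20, 0, 0, 0, 0]
    - [20, 0, 0, 0, 0]
    - [20, 0, -2, 0, 0]
    - [20, 0, -3, 0, 0]
    - [20, 0, -4, 0, 0]
  squeeze: 90

```text
t: 21.08
tcp_pos: [510.3, -13.2, 33.5]
tool_rot: [[0.981, 0.195, 0.007], [0.195, -0.981, -0.014], [0.004, 0.015, -1.0]]
force: [2.2, -14.2, -7.8]
opening: 0.271
```

```bash
python3 go.py 510 -14 36.5 -168.85
```

```text
t 21.08 tcp [510.3 -13.2  33.5] psi -168.74 F [  2.2 -14.2  -7.8] M [-2.015 -0.355 -0.295] op 0.271 j6 70.4 tilt [ 0.0065 -0.0138]
shift [-0.4  0.8 -3. ] spin 0.11
```

>>> carry_out:
  moves:
    - [20, 0, 3, 2, 0]
    - [20, 0, 3, 3, 0]
    - [20, 0, 3, 3, 0]
    - [20, 0, 1, 2, 0]

```text
t: 21.42
tcp_pos: [510.5, -14.1, 32.3]
tool_rot: [[0.982, 0.19, -0.005], [0.19, -0.982, 0.004], [-0.004, -0.005, -1.0]]
force: [-3.7, -0.9, 6.0]
opening: 0.272
```

```bash
python3 go.py 510 -14 36.5 -168.85
```

```text
t 21.42 tcp [510.5 -14.1  32.3] psi -169.04 F [-3.7 -0.9  6. ] M [-0.829  0.467  0.068] op 0.272 j6 69.3 tilt [-0.0053  0.0044]
shift [-0.5 -0.3 -4.2] spin -0.19
```

>>> carry_out:
  moves:
    - [44, 0, 0, 0, 0]
    - [44, 0, 0, 0, 0]
    - [44, 0, 0, 0, 0]
    - [44, 0, 0, 0, 0]
    - [44, 0, 0, -10, 0]
    - [44, 0, 0, -20, 0]
    - [44, 0, 0, -28, 0]
    - [44, 0, 0, -28, 0]
    - [44, 0, 0, -16, 0]
    - [44, 0, 0, -6, 0]
    - [44, 0, 0, 0, 0]

```text
t: 22.33
tcp_pos: [509.7, -14.7, 145.8]
tool_rot: [[0.982, 0.189, -0.009], [0.189, -0.982, 0.006], [-0.008, -0.007, -1.0]]
force: [0.3, -1.0, 0.3]
opening: 0.518
```

```bash
python3 go.py 492.3 -97.5 130 171.8
```

```text
t 22.33 tcp [509.7 -14.7 145.8] psi -169.13 F [ 0.3 -1.   0.3] M [0.045 0.004 0.047] op 0.518 j6 69.3 tilt [-0.0088  0.0059]
shift [-32.5  78.2  15.4] spin -340.93
```

>>> carry_out:
  moves:
    - [44, -5, 12, 0, 0]
    - [44, -10, 23, 0, 0]
    - [44, -9, 22, 2, 0]
    - [44, -5, 12, 4, 0]
    - [44, -2, 4, 4, 4]
    - [44, 0, 0, 0, 6]
    - [44, 0, 0, 0, 5]
    - [44, 0, 0, 0, 2.5]
    - [44, 0, 0, 0, 0]

```text
t: 23.08
tcp_pos: [486.5, -94.6, 126.1]
tool_rot: [[0.991, -0.131, -0.021], [-0.131, -0.991, 0.011], [-0.022, -0.008, -1.0]]
force: [-0.4, -0.4, 0.3]
opening: 0.516
```

```bash
python3 go.py 492.3 -97.5 90 171.8
```

```text
t 23.08 tcp [486.5 -94.6 126.1] psi 172.47 F [-0.4 -0.4  0.3] M [0.057 0.002 0.08 ] op 0.516 j6 78.2 tilt [-0.0208  0.0105]
shift [ 6.9  2.4 35.9] spin 0.67
```

>>> carry_out:
  moves:
    - [44, 2.5, 1, 6, 0.4]
    - [44, 2.5, 0.8, 10, 0.2]
    - [44, 1, 0.3, 8, 0]
    - [44, 0, 0, 4, 0]
    - [44, 0, 0, 0, 0]

```text
t: 23.5
tcp_pos: [489.7, -96.6, 91.6]
tool_rot: [[0.99, -0.139, -0.026], [-0.138, -0.99, 0.013], [-0.028, -0.009, -1.0]]
force: [-0.5, 0.1, 0.2]
opening: 0.513
```

```bash
python3 go.py 492.3 -97.5 45 171.8
```

```text
t 23.50 tcp [489.7 -96.6  91.6] psi 172.03 F [-0.5  0.1  0.2] M [-0.036  0.054 -0.022] op 0.513 j6 78.5 tilt [-0.0262  0.0125]
shift [ 4.   1.  46.5] spin 0.23
```

>>> carry_out:
  moves:
    - [44, 1.5, 0.4, 7, 0.1]
    - [44, 1.5, 0.4, 12, 0.1]
    - [44, 0.5, 0, 11, 0]
    - [44, 0, 0, 8, 0]
    - [44, 0, 0, 4, 0]
    - [44, 0, 0, 1.5, 0]
    - [44, 0, 0, 0, 0]

```text
t: 24.08
tcp_pos: [491.2, -96.7, 41.7]
tool_rot: [[0.99, -0.141, -0.029], [-0.141, -0.99, 0.014], [-0.031, -0.009, -0.999]]
force: [-0.0, 0.0, 0.9]
opening: 0.516
```

```bash
python3 go.py 492.3 -97.5 45 171.8
```

```text
t 24.08 tcp [491.2 -96.7  41.7] psi 171.88 F [-0.   0.   0.9] M [-0.019 -0.004  0.02 ] op 0.516 j6 78.7 tilt [-0.029   0.0135]
shift [ 1.1  0.6 -3.4] spin 0.08
```

>>> carry_out:
  moves:
    - [30, 0.8, 0.5, -2, 0]
    - [8, 0, 0, 0, 0]
    - [8, 0, 0, 0, 0]
    - [8, 0, 0, 0, 0]
    - [8, 0, 0, 0, 0]
    - [8, 0, 0, 0, 0]
    - [8, 0, 0, 0, -0.5]
  squeeze: 90

```text
t: 24.67
tcp_pos: [492.1, -97.2, 44.1]
tool_rot: [[0.991, -0.132, -0.028], [-0.131, -0.991, 0.013], [-0.03, -0.009, -1.0]]
force: [-0.6, 0.0, -3.0]
opening: 0.145
```

```bash
python3 go.py
```

```text
t 24.67 tcp [492.1 -97.2  44.1] psi 172.43 F [-0.6  0.  -3. ] M [-0.336  0.037 -0.433] op 0.145 j6 78.2 tilt [-0.0282  0.0127]
```

>>> carry_out:
  moves:
    - [8, 0, 0, 0, 0]

```text
t: 24.75
tcp_pos: [492.1, -97.3, 44.2]
tool_rot: [[0.991, -0.132, -0.028], [-0.132, -0.991, 0.013], [-0.029, -0.009, -1.0]]
force: [0.3, 0.5, -2.6]
opening: 0.144
```

```bash
python3 go.py
```

```text
t 24.75 tcp [492.1 -97.3  44.2] psi 172.40 F [ 0.3  0.5 -2.6] M [-0.252  0.042 -0.268] op 0.144 j6 78.2 tilt [-0.0279  0.0127]
```

>>> carry_out:
  moves:
    - [8, 0, 0, 0, -0.7]
    - [8, 0, 0, 0, -0.7]

```text
t: 24.92
tcp_pos: [492.1, -97.2, 44.1]
tool_rot: [[0.994, -0.108, -0.028], [-0.108, -0.994, 0.013], [-0.029, -0.01, -1.0]]
force: [0.2, 1.3, -2.8]
opening: 0.145
```

```bash
python3 go.py
```

```text
t 24.92 tcp [492.1 -97.2  44.1] psi 173.78 F [ 0.2  1.3 -2.8] M [-0.427  0.069 -0.4  ] op 0.145 j6 76.8 tilt [-0.0278  0.0132]
```

Now a small clockwise move to read the nip torque.

>>> carry_out:
  moves:
    - [8, 0, 0, 0, 0.5]
    - [8, 0, 0, 0, 0.3]

```text
t: 25.08
tcp_pos: [492.1, -97.2, 44.1]
tool_rot: [[0.992, -0.12, -0.028], [-0.119, -0.993, 0.013], [-0.029, -0.009, -1.0]]
force: [0.4, 2.3, -2.0]
opening: 0.145
```

```bash
python3 go.py
```

```text
t 25.08 tcp [492.1 -97.2  44.1] psi 173.13 F [ 0.4  2.3 -2. ] M [-0.225 -0.068  0.32 ] op 0.145 j6 77.4 tilt [-0.0279  0.0128]
```

>>> carry_out:
  moves:
    - [8, 0, 0, 0, 0.4]

```text
t: 25.17
tcp_pos: [492.1, -97.2, 44.1]
tool_rot: [[0.992, -0.125, -0.028], [-0.125, -0.992, 0.012], [-0.029, -0.009, -1.0]]
force: [1.4, 1.4, -2.4]
opening: 0.147
```

```bash
python3 go.py
```

```text
t 25.17 tcp [492.1 -97.2  44.1] psi 172.82 F [ 1.4  1.4 -2.4] M [-0.289 -0.059  0.399] op 0.147 j6 77.8 tilt [-0.028   0.0123]
```

>>> carry_out:
  moves:
    - [8, 0, 0, 0, 0.4]

```text
t: 25.25
tcp_pos: [492.1, -97.2, 44.1]
tool_rot: [[0.991, -0.131, -0.028], [-0.131, -0.991, 0.012], [-0.029, -0.008, -1.0]]
force: [0.8, 0.5, -1.8]
opening: 0.143
```

```bash
python3 go.py
```

```text
t 25.25 tcp [492.1 -97.2  44.1] psi 172.48 F [ 0.8  0.5 -1.8] M [-0.198 -0.058  0.508] op 0.143 j6 78.2 tilt [-0.0282  0.0118]
```

>>> carry_out:
  moves:
    - [40, 0, 0, 0, 0]
    - [40, 0, 0, 0, 0]
    - [40, 0, 0, 0, 0]
    - [40, 0, 0, 0, 0]
    - [40, 0, 0, -8, 0]
    - [44, 0, 0, -18, 0]
    - [44, 0, 0, -28, 0]
    - [44, 0, 0, -25, 0]
    - [44, 0, 0, -12, 0]
    - [44, 0, 0, 0, 0]

```text
t: 26.08
tcp_pos: [495.1, -99.0, 142.3]
tool_rot: [[0.99, -0.136, -0.028], [-0.136, -0.991, 0.013], [-0.029, -0.01, -1.0]]
force: [0.5, -0.2, -0.3]
opening: 0.514
```

>>> carry_out:
  moves:
    - [44, 1, -12, 0, 0]
    - [44, 1, -23, 0, 0]
    - [44, 1, -23, 0, 0]
    - [44, 1, -12, 0, 0]
    - [44, 0, -5, 0, -4]
    - [44, 0, 0, 0, -6]
    - [44, 0, 0, 0, -5.5]
    - [44, 0, 0, 0, -2.8]
    - [44, 0, 0, 0, 0]

```text
t: 26.83
tcp_pos: [506.7, -14.6, 137.7]
tool_rot: [[0.98, 0.194, -0.035], [0.195, -0.981, 0.019], [-0.031, -0.025, -0.999]]
force: [0.1, 0.2, -0.5]
opening: 0.517
```

```bash
python3 go.py 510 -14 36 -168.85
```

```text
t 26.83 tcp [506.7 -14.6 137.7] psi -168.81 F [ 0.1  0.2 -0.5] M [-0.053 -0.063 -0.025] op 0.517 j6 68.4 tilt [-0.0348  0.0185]
shift [  6.4   2.6 101.5] spin 0.04
```

>>> carry_out:
  moves:
    - [44, 2, 1, 6, 0]
    - [44, 2, 1, 14, 0]
    - [44, 0, 0, 16, 0]
    - [44, 0, 0, 16, 0]
    - [44, 0, 0, 15, 0]
    - [44, 0, 0, 12, 0]
    - [44, 0, 0, 9, 0]
    - [44, 0, 0, 5, 0]
    - [44, 0, 0, 2, 0]
    - [44, 0, 0, 0, 0]

```text
t: 27.67
tcp_pos: [504.6, -10.2, 31.0]
tool_rot: [[0.983, 0.181, -0.042], [0.182, -0.983, 0.022], [-0.038, -0.029, -0.999]]
force: [0.9, 0.2, 0.5]
opening: 0.514
```

```bash
python3 go.py 510 -14 36 -168.85
```

```text
t 27.67 tcp [504.6 -10.2  31. ] psi -169.55 F [0.9 0.2 0.5] M [-0.02  -0.002 -0.032] op 0.514 j6 69.3 tilt [-0.0423  0.0215]
shift [ 4.5  4.5 -5.3] spin -0.70
```

>>> carry_out:
  moves:
    - [44, 2.5, 2.5, -2.5, -0.4]
    - [44, 1, 1, -1, -0.2]
    - [44, 0, 0, 0, 0]
    - [20, 0, 0, 0, 0]
    - [20, 0, 0, 0, 0]
    - [20, 0, 0, 0, 0]
    - [20, 0, 0, 0, 0]
  squeeze: 90

```text
t: 28.25
tcp_pos: [511.8, -13.6, 38.4]
tool_rot: [[0.98, 0.193, -0.037], [0.194, -0.981, 0.02], [-0.033, -0.027, -0.999]]
force: [0.5, 1.4, -1.4]
opening: 0.269
```

>>> carry_out:
  moves:
    - [20, 0, -5, 0.3, 0]
    - [20, 0, -7, 0.3, 0]
    - [20, 0, -7, 0.3, 0]

```text
t: 28.5
tcp_pos: [509.2, -0.6, 37.8]
tool_rot: [[0.98, 0.195, -0.034], [0.195, -0.981, 0.008], [-0.031, -0.015, -0.999]]
force: [0.6, -6.5, -2.4]
opening: 0.268
```

```bash
python3 go.py 497 48 36 -168.85
```

```text
t 28.50 tcp [509.2  -0.6  37.8] psi -168.76 F [ 0.6 -6.5 -2.4] M [-1.106 -0.097 -0.094] op 0.268 j6 70.5 tilt [-0.0338  0.0084]
shift [ -2.4 -50.1   2.7] spin 0.09
```

>>> carry_out:
  moves:
    - [20, 0, -7, 0.2, 0]
    - [20, 0, -7, 0.2, 0]
    - [20, 0, -7, 0, 0]
    - [20, 0, -7, 0, 0]
    - [20, 0, -7, 0, 0]
    - [20, 0, -7, 0, 0]

```text
t: 29.0
tcp_pos: [502.9, 29.6, 37.3]
tool_rot: [[0.98, 0.197, -0.028], [0.197, -0.98, -0.015], [-0.03, 0.009, -1.0]]
force: [0.3, -5.1, -2.3]
opening: 0.264
```

```bash
python3 go.py 490 93 40 -168.85
```

```text
t 29.00 tcp [502.9  29.6  37.3] psi -168.64 F [ 0.3 -5.1 -2.3] M [-1.015 -0.051 -0.098] op 0.264 j6 75.3 tilt [-0.0279 -0.0147]
shift [ -0.3 -64.7  -3.3] spin 0.21
```

>>> carry_out:
  moves:
    - [20, 0, -7, 0, 0.1]
    - [20, 0, -7, 0, 0.1]
    - [20, 0, -7, 0, 0]
    - [20, 0, -7, 0, 0]
    - [20, 0, -7, 0, 0]
    - [20, 0, -7, 0, 0]
    - [20, 0, -7, 0, 0]
    - [20, 0, -7, 0, 0]
    - [20, 0, -4, 0, 0]
    - [20, 0, 0, 0, 0]

```text
t: 29.83
tcp_pos: [489.7, 93.4, 35.6]
tool_rot: [[0.981, 0.193, -0.027], [0.193, -0.981, -0.016], [-0.03, 0.01, -0.999]]
force: [-0.6, -0.6, -1.0]
opening: 0.267
```

>>> carry_out:
  moves:
    - [20, 0, 0, -8, 0]
    - [20, 0, 0, -14, 0]
    - [20, 0, -10, -14, 0]
    - [20, 0, -20, -6, 0]
    - [20, 0, -28, 0, 0]
    - [20, 0, -28, 0, 0]
    - [20, 0, -14, 0, 5]
    - [20, 0, -5, 0, 7]
    - [20, 0, 0, 0, 7]
    - [20, 0, 0, 0, 4]
    - [20, 0, 0, 0, 0]

```text
t: 30.75
tcp_pos: [469.2, 203.0, 82.1]
tool_rot: [[0.973, -0.229, -0.03], [-0.229, -0.973, -0.011], [-0.026, 0.017, -1.0]]
force: [0.2, 0.4, -2.2]
opening: 0.27
```

```bash
python3 go.py 522 217 32 166
```

```text
t 30.75 tcp [469.2 203.   82.1] psi 166.79 F [ 0.2  0.4 -2.2] M [ 0.076 -0.084 -0.04 ] op 0.270 j6 118.9 tilt [-0.0296 -0.0106]
shift [ 49.5 -26.6  48.3] spin 0.79
```

>>> carry_out:
  moves:
    - [20, 7, -4, 0, 0.3]
    - [20, 13, -7, 0, 0.3]
    - [20, 13, -7, 3, 0]
    - [20, 8, -4, 6, 0]
    - [20, 3, -2, 9, 0]
    - [20, 0, 0, 9, 0]
    - [20, 0, 0, 7, 0]
    - [20, 0, 0, 3, 0]
    - [20, 0, 0, 0, 0]

```text
t: 31.5
tcp_pos: [520.1, 214.9, 40.9]
tool_rot: [[0.972, -0.232, -0.03], [-0.233, -0.973, -0.01], [-0.027, 0.016, -1.0]]
force: [-0.6, 0.9, -3.3]
opening: 0.27
```

```bash
python3 go.py 522 217 30.4 166
```

```text
t 31.50 tcp [520.1 214.9  40.9] psi 166.57 F [-0.6  0.9 -3.3] M [ 0.069 -0.038  0.025] op 0.270 j6 118.9 tilt [-0.0298 -0.0096]
shift [ 1.6 -2.7 10.4] spin 0.57
```

Lower until contact, let go, rise and look.

>>> carry_out:
  moves:
    - [20, 0, 0, 3, 0]
    - [20, 0, 0, 3, 0]
    - [20, 0, 0, 2, 0]
    - [20, 0, 0, 1.5, 0]
    - [20, 0, 0, 1.5, 0]
    - [20, 0, 0, 1, 0]

```text
t: 32.0
tcp_pos: [518.2, 214.5, 29.8]
tool_rot: [[0.972, -0.231, -0.032], [-0.232, -0.973, -0.011], [-0.029, 0.018, -0.999]]
force: [-2.7, -0.6, 4.2]
opening: 0.269
```

>>> carry_out:
  moves:
    - [44, 0, 0, 0, 0]
    - [44, 0, 0, 0, 0]
    - [44, 0, 0, 0, 0]
    - [44, 0, 0, 0, 0]
    - [44, 0, 0, -8, 0]
    - [44, 0, 0, -18, 0]
    - [44, 0, 0, -28, 0]
    - [44, 0, 0, -28, 0]
    - [44, 0, 0, -28, 0]
    - [44, 0, 0, -15, 0]
    - [44, 0, 0, -5, 0]
    - [44, 0, 0, 0, 0]

```text
t: 33.0
tcp_pos: [524.1, 216.4, 169.9]
tool_rot: [[0.973, -0.231, -0.027], [-0.231, -0.973, -0.009], [-0.024, 0.015, -1.0]]
force: [-0.4, -0.6, 0.4]
opening: 0.51
```

```bash
python3 go.py; python3 - <<'E'
from h import *
f=snap('scene','end.png')['frame'][150:270,165:385,::-1]
cv2.imwrite('pics/endc.png',cv2.resize(f,None,fx=3.5,fy=3.5,interpolation=cv2.INTER_CUBIC))
E
```

```text
t 33.00 tcp [524.1 216.4 169.9] psi 166.65 F [-0.4 -0.6  0.4] M [ 0.016  0.01  -0.025] op 0.510 j6 118.8 tilt [-0.0266 -0.0093]
```

View pics/endc.png

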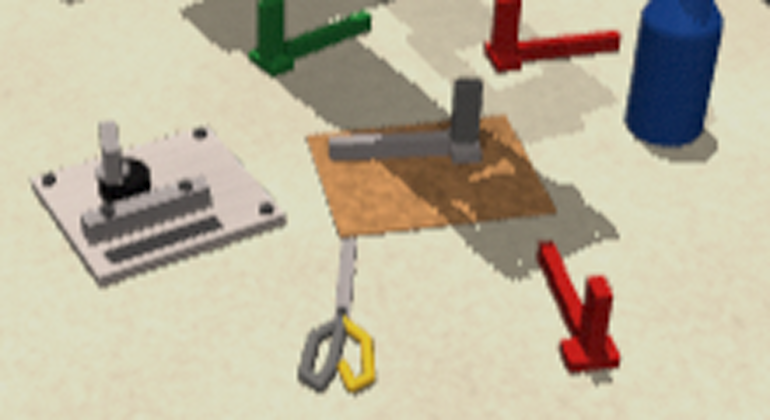

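The gauge stands upright on the mat, with its tab at about (467,85) and its blade along to (330,145). The bolt is left as set, and the scissors, bottle and look-alikes in view look unmoved. Handing in.

```bash
python3 -c "
from h import *
env.job_done()"
```

```text
the job is handed in; nothing more can be done
```

The job is done and handed in at about 33 s of the 72 s allowed. The gauge was set in the guide, the roller was nipped on the blade, and the gauge was drawn out along the fence and stood back on the mat.

- **First setting was too tight:** the bolt read 0.71 N m against about 0.35 N m running. Pulls of up to 19 N did not slide the gauge; they pitched it slightly, by about 0.04 rad. I pressed it back flat against the fence.
- **Mended setting:** I regripped the bolt, eased it back by roughly 1°, and turned it clockwise again to about 0.51 N m. The gauge then slid out with a steady drag of 5 to 6.5 N. The bolt was not touched after that.
- **Last checks:** the final picture shows the gauge upright on the mat and the arm clear, with the guide, scissors, bottle and the look-alikes in view undisturbed. The spool was outside that last crop. I did not measure the final gap directly; I judged it only by the bolt torque and the drag.

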